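Pack the finished mosaic panels in a folding tray

ROBOT

A 6-joint arm with a two-finger parallel gripper is mounted at the origin on the work surface. World frame = base frame: x ahead of the robot, y to its left, z up, the work surface at z = 0. Lengths are in mm, angles in rad, forces in N, time in s.
With the tool pointing down it reaches from about 350 to 975 mm from the base axis. Payload 7.1 kg.
Tool frame: the origin (TCP) lies midway between the tips of the shut fingers; the grasp point (between the pads) lies ctrl.tcp_to_grasp behind it (ctrl.tcp_to_grasp is the distance from the TCP to the grasp point, in mm); z points along the fingers, y is the direction in which the jaws open and shut (so a half turn about z gives the same grasp; the last joint's range is limited). The gripper opens to 88 mm and grips with 3 to 60 N. Pads are 20 mm wide; open, the fingers measure 115 mm over their backs; the gripper's body (75 mm by 178 mm) begins 61 mm behind the grasp point.
Start: joints at [-1.244, 0.423, 1.63, -0, 1.089, -0.019], TCP at [211.86, -587.98, 222.675] pointing down, gripper open.
Joint ranges: [-3, 3], [-0.9, 2.11], [0.09, 2.58], [-1.31, 4.45], [0.11, 2.69], [-2.54, 2.54]. Speed limits (rad/s): [2.39, 2.39, 3.01, 3.14, 3.14, 3.14].

INTERFACE

Orientations are given as a rotation vector (axis times angle).
In Python, from workcell import ctrl gives the robot as it stands.
- The arm moves only by the tool play_rows, never from a script. Its argument "increments" is text: rows parted by semicolons, each of 5 numbers parted by spaces: the opening, from 0 (shut) to 1 (fully open), then the shift along the world's x, y, z in m, then the turn about the world's z in degrees. A call has 1 to 20 rows; each row shifts and turns the commanded pose from where the row before left it; what a row does not reach is not made up. A row lasts 1/10 s, in which the tool goes at most 50 mm and 8.59 degrees, less where a joint would pass 70% of its speed; a pose out of reach is approached as far as the arm can. A call is refused whole if a number of a shift passes 0.05 or a number of a turn 8.59, either way. A call with a gripper value outside its range is refused whole. The fingers move at their own pace and stop on an object; the grip force is fixed at half the most. Time passes only in rows, so rows that do not move let the fingers close. It gives the time, the measured TCP pose, the force and the opening at its end, in the units of the state.
- ctrl.get_obs(): the state, without advancing time (a new reading comes with each control period).
- ctrl.get_image(name): name is "side" or "top"; returns a dict with "img" (400x640x3 uint8, red, green, blue), "range_z" (400x640 float32, mm along the optical axis (not along the pixel's ray), 0 where there is no reading), "vertical_fov" (degrees; the focal length in pixels is half the picture's height over the tangent of half this angle, whatever the lens; pixels are square), "cx", "cy" (the principal point, pixels), "origin" and "attitude" of the camera in the world. Camera axes: x right, y down, z forward; pixel columns grow to the right and rows downward; lengths in mm; the calibration is good to about 2 mm. A picture is of the moment at which its call begins.
- ctrl.close_job(): hands the job in, once; it reports no verdict.
The state is a dict: "t": time; "qpos": joint angles; "qvel": joint speeds; "joint_torque": joint torques, N m; "ee_pos": TCP position; "orientation": TCP orientation; "ft_force": force on the tool from outside, world axes, zero at the start; "moment": the same for the moment, N m; "width": finger opening in mm.
Only numpy, scipy, OpenCV 4.12 (cv2) and the standard library are available. Lean on these libraries where they do the work, as an engineer would, in place of code of your own. Each camera call takes 0.05 s, during which the arm holds its last target. There are 200 camera calls.

TASK

Pack up the finished mosaic panels: move every panel from the black grid to the middle of the flat tray blank's base and stack them there in one square pile, picture side up, long sides along the long sides of the base. Then, when the pile is complete, raise the four hinged walls fully upright round it. Leave the glue bottle, the tub and the nippers alone.

Things in the scene. Friction and masses are not known exactly. Their poses are not given: they have to be found in the camera images.
- panel_green: a finished mosaic panel, mostly green glass pieces set on a stiff grey board: a flat rigid rectangle 110 x 60 x 10 mm, about 0.14 kg. Origin: centre of its underside; x along its 110 mm length, y along its 60 mm width, z up out of the mosaic face. All panels are the same size; some may be absent (None).
- panel_yellow: a finished mosaic panel, mostly yellow glass pieces set on a stiff grey board: a flat rigid rectangle 110 x 60 x 10 mm, about 0.14 kg. Origin: centre of its underside; x along its 110 mm length, y along its 60 mm width, z up out of the mosaic face. All panels are the same size; some may be absent (None).
- panel_blue: a finished mosaic panel, mostly blue glass pieces set on a stiff grey board: a flat rigid rectangle 110 x 60 x 10 mm, about 0.14 kg. Origin: centre of its underside; x along its 110 mm length, y along its 60 mm width, z up out of the mosaic face. All panels are the same size; some may be absent (None).
- panel_purple: a finished mosaic panel, mostly purple glass pieces set on a stiff grey board: a flat rigid rectangle 110 x 60 x 10 mm, about 0.14 kg. Origin: centre of its underside; x along its 110 mm length, y along its 60 mm width, z up out of the mosaic face. All panels are the same size; some may be absent (None).
- panel_orange: a finished mosaic panel, mostly orange glass pieces set on a stiff grey board: a flat rigid rectangle 110 x 60 x 10 mm, about 0.14 kg. Origin: centre of its underside; x along its 110 mm length, y along its 60 mm width, z up out of the mosaic face. All panels are the same size; some may be absent (None).
- grid: the black plastic laying grid, 300 (x) x 340 (y) x 12 mm, on which the finished panels lie at the start, picture side up; fixed; to be treated as a flat surface. Origin: centre of its underside, on the table; its top is 12 mm above.
- tray: flat tray blank of stiff brown 5 mm board, fixed to the table. Base 116 (x) x 66 (y) x 5 mm; a wall is hinged along each edge, splayed nearly flat at the start. Each wall is 52 mm high, as long as its edge, with a lid-locking tab (30 mm wide, 30 mm long) in the middle of its top edge. Upright, the walls just enclose the base. Origin: centre of the base's underside, on the table.
- tray_base (a point): centre of the upper face of the tray's base, 5 mm above the table; axes as the tray's: x along the 116 mm length, y along the 66 mm width
- end_a (a joint): hinge of the wall on the tray's +x end (66 mm long, hinge line along the tray's y, 58 mm from the centre), at the height of the base's upper face, in rad: at 0 it rests as flat as the crease lets it, 0.08 rad above level; 1.49 is upright (its stop). The crease is stiff (about 0.04 N m): the wall stays where it is left and can be swung either way.
- end_a_tab (a point): middle of the tab of wall end_a: 67 mm from the hinge line, in mid-thickness (2.5 mm behind the wall's inner face); the tab is 30 mm wide along the hinge, 30 mm long, 5 mm thick. When the joint is at 0 it is 8 mm above the table. Its y axis runs along the hinge.
- end_b (a joint): hinge of the wall on the tray's -x end (66 mm long, hinge line along the tray's y, 58 mm from the centre), at the height of the base's upper face, in rad: at 0 it rests as flat as the crease lets it, 0.08 rad above level; 1.49 is upright (its stop). The crease is stiff (about 0.04 N m): the wall stays where it is left and can be swung either way.
- end_b_tab (a point): middle of the tab of wall end_b: 67 mm from the hinge line, in mid-thickness (2.5 mm behind the wall's inner face); the tab is 30 mm wide along the hinge, 30 mm long, 5 mm thick. When the joint is at 0 it is 8 mm above the table. Its y axis runs along the hinge.
- side_a (a joint): hinge of the wall on the tray's +y side (116 mm long, hinge line along the tray's x, 33 mm from the centre), at the height of the base's upper face, in rad: at 0 it rests as flat as the crease lets it, 0.08 rad above level; 1.49 is upright (its stop). The crease is stiff (about 0.04 N m): the wall stays where it is left and can be swung either way.
- side_a_tab (a point): middle of the tab of wall side_a: 67 mm from the hinge line, in mid-thickness (2.5 mm behind the wall's inner face); the tab is 30 mm wide along the hinge, 30 mm long, 5 mm thick. When the joint is at 0 it is 8 mm above the table. Its y axis runs along the hinge.
- side_b (a joint): hinge of the wall on the tray's -y side (116 mm long, hinge line along the tray's x, 33 mm from the centre), at the height of the base's upper face, in rad: at 0 it rests as flat as the crease lets it, 0.08 rad above level; 1.49 is upright (its stop). The crease is stiff (about 0.04 N m): the wall stays where it is left and can be swung either way.
- side_b_tab (a point): middle of the tab of wall side_b: 67 mm from the hinge line, in mid-thickness (2.5 mm behind the wall's inner face); the tab is 30 mm wide along the hinge, 30 mm long, 5 mm thick. When the joint is at 0 it is 8 mm above the table. Its y axis runs along the hinge.
- glue: bystander: white glue bottle, 56 mm diameter, 150 mm tall, standing beyond the work; origin: centre of its underside
- tub: bystander: open plastic tub of orange glass pieces, 120 x 170 x 60 mm; origin: centre of its underside
- nippers: bystander: blue-handled tile nippers, about 200 mm long, 16 mm high, lying flat; origin: middle of their underside

How it is judged:
By the outcome, as a careful person would: the job done as asked, in the order asked, and still so for the second after the job is handed in, with the robot touching nothing.
Of panel_green, panel_yellow, panel_blue, panel_purple, panel_orange only 3 to 5 are there at a start; the rules pass over those that are not, and their reading is None.
At some moment in a run one of panel_green, panel_yellow, panel_blue, panel_purple, panel_orange may be knocked a few centimetres aside while the robot is not near it.
Once in a run the grip may slacken for a moment while it holds something.
It also fails if it takes over 210 s, if anything falls off the work surface, if the arm or the gripper's body presses on something with over 40 N, if the wrist force passes 120 N, or if a joint passes its speed limit or range.

## Working session

There is one attempt and no reset: what is moved stays moved. The work goes in short steps, Python scripts to look and compute and a tool call to move; the robot and the scene stay as the last step left them, time stands still between calls to the robot, and variables do not carry over. Pictures are saved under pics/ and viewed, on a budget of 14 in all, crops included, one or two more only if the job needs it, and the job is handed in when it is done.

Besides the shell and the picture viewer there is one more tool, called after "Request:" as name(argument=value, ...) on one line, values as JSON. play_rows: Moves the arm, as the interface text tells. Its arguments: {"type":"object","properties":{"increments":{"type":"string"}},"required":["increments"]}

```bash
ls; mkdir -p pics
cat > h.py <<'E'
import numpy as np, cv2
from workcell import ctrl
from scipy.spatial.transform import Rotation as R
def cam(n):
    d=ctrl.get_image(n); np.savez('/tmp/%s.npz'%n,**{k:np.array(v) for k,v in d.items()}); return d
def rot(a):
    a=np.array(a,float)
    return a if a.shape==(3,3) else R.from_rotvec(a).as_matrix()
def world(d,u,v,z=None,rng=None):
    f=200/np.tan(np.radians(float(d['vertical_fov']))/2)
    ray=rot(d['attitude'])@np.array([(u-d['cx'])/f,(v-d['cy'])/f,1.0]); o=np.array(d['origin'],float)
    s=(z-o[2])/ray[2] if z is not None else float(d['range_z'][int(round(v)),int(round(u))])
    return o+s*ray
def cloud(d):
    f=200/np.tan(np.radians(float(d['vertical_fov']))/2)
    v,u=np.mgrid[:400,:640]; z=d['range_z']
    P=np.stack([(u-d['cx'])/f*z,(v-d['cy'])/f*z,z],-1)
    return P@rot(d['attitude']).T+np.array(d['origin'])
def pose():
    o=ctrl.get_obs(); return o
E
python3 - <<'E'
from h import *
for n in('top','side'):
    d=cam(n); cv2.imwrite('pics/%s0.png'%n,d['img'][:,:,::-1])
    print(n,d['vertical_fov'],d['cx'],d['cy'],d['origin'],d['attitude'])
o=ctrl.get_obs();print(o,ctrl.tcp_to_grasp)
E
```

```text
pics
top 50.86792225600825 318.039635751548 194.0816482168327 [ 392.08400911    8.66933066 1595.781898  ] [-2.1781932   2.11843161 -0.16182061]
side 49.24498730821262 322.0197339534707 194.68858948758609 [ 293.58192179  970.62847001 1144.60152316] [-0.45054819  2.77365026 -1.10373161]
{'t': 0.1, 'qpos': array([-1.24398382e+00,  4.23755021e-01,  1.63060171e+00, -3.10820987e-05,
        1.08861055e+00, -1.89993077e-02]), 'qvel': array([ 1.82553542e-03, -3.13029834e-03, -3.19411812e-03, -2.21273419e-04,
        3.83294826e-05,  1.86328263e-03]), 'joint_torque': array([ 1.62528486e-03, -5.45612025e+01, -2.74322999e+01,  6.45681471e-02,
        1.88533921e-02, -8.24635634e-06]), 'ee_pos': array([ 211.70574617, -587.51890188,  221.98996796]), 'orientation': array([-3.09341041e+00, -5.40286693e-01,  3.73582949e-04]), 'ft_force': array([0.03311238, 0.25459391, 0.07394787]), 'moment': array([ 0.0120308 ,  0.08536972, -0.00763751]), 'width': 88.08124509558746} 18.700000000000003
```

View pics/top0.png

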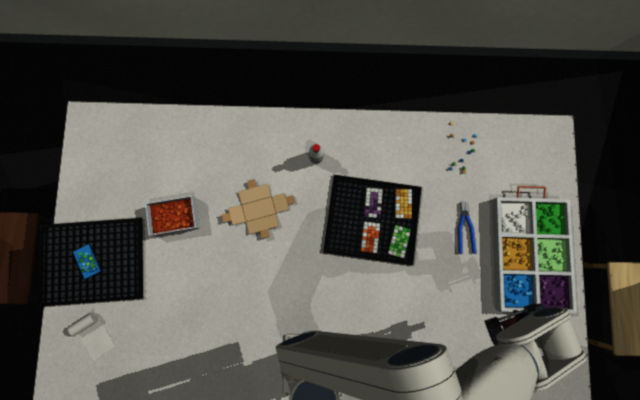

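View pics/side0.png

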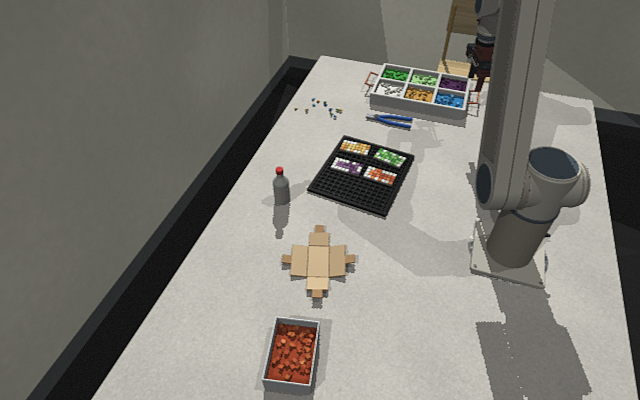

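Run:
```python
from h import *
d=dict(np.load('/tmp/top.npz'))
im=d['img'][:,:,::-1]
a=cv2.resize(im[165:275,205:430],None,fx=3.5,fy=3.5,interpolation=cv2.INTER_CUBIC)
b=cv2.resize(im[210:310,35:150],None,fx=1.7,fy=1.7,interpolation=cv2.INTER_CUBIC)
out=np.zeros((a.shape[0]+b.shape[0],a.shape[1],3),np.uint8);out[:a.shape[0]]=a;out[a.shape[0]:,:b.shape[1]]=b
cv2.imwrite('pics/c1.png',out);print(out.shape)
C=cloud(d)
for (u,v) in [(258,209),(373,203),(404,203),(370,238),(400,240),(87,261),(60,261),(345,210),(172,215),(316,150),(466,230)]: print(u,v,C[v,u].round(1))
hsv=cv2.cvtColor(im,cv2.COLOR_BGR2HSV)
# grid + panels region: bright blobs on black grid
for name,(x0,y0,x1,y1) in {'main':(330,176,422,266),'left':(48,220,140,303)}.items():
    m=(im[y0:y1,x0:x1].max(2)>75).astype(np.uint8)
    m=cv2.morphologyEx(m,cv2.MORPH_CLOSE,np.ones((3,3)))
    n,l,s,c=cv2.connectedComponentsWithStats(m)
    for i in range(1,n):
        if s[i,4]<150 or s[i,4]>2500: continue
        v,u=np.nonzero(l==i); v=v+y0;u=u+x0
        P=np.array([world(d,a,b,22)[:2] for a,b in zip(u,v)])
        r=cv2.minAreaRect(P.astype(np.float32)); print(name,s[i],np.round(r[0],1),np.round(r[1],1),r[2],'med z',np.median(C[v,u,2]).round(1),im[v,u].mean(0).round())
```

```text
(555, 788, 3)
258 209 [561.2 230.2   2.5]
373 203 [ 594.9 -205.7   15.4]
404 203 [ 597.2 -321.7   22.8]
370 238 [ 462.2 -194.7   21.6]
400 240 [ 458.2 -308.1   14.8]
87 261 [349.2 845.2  25.3]
60 261 [346.2 951.2  13.2]
345 210 [ 565.3 -100.1   14.5]
172 215 [526.8 545.4  29.7]
316 150 [759.4  15.4 153.7]
466 230 [ 503.4 -561.3    1.7]
main [ 17   0  75  90 785] [ 531.6 -250.7] [334.7 282.3] 1.6427098512649536 med z -0.0 [136. 146. 147.]
main [ 35  12  18  18 243] [ 618.7 -206.5] [66.  64.2] 0.30327844619750977 med z 21.1 [113. 113. 118.]
main [ 65  13  17  29 472] [ 597.5 -318.1] [ 60.5 108.4] 89.73108673095703 med z 20.9 [ 67. 114. 139.]
main [ 31  45  19  32 488] [ 467.7 -195. ] [ 61.3 110.7] 84.01940155029297 med z 20.8 [ 70.  90. 128.]
main [ 58  49  22  33 475] [ 454.3 -303.8] [ 60.9 111.8] 76.09548950195312 med z 21.0 [ 69. 114.  79.]
main [  0  78  77  12 462] [ 382.3 -187.8] [ 40.2 281. ] 1.3279985189437866 med z -0.3 [123. 132. 133.]
left [ 25  24  27  35 537] [349.7 850. ] [111.1  64.2] 28.803380966186523 med z 22.1 [108.  88.  28.]
```

View pics/c1.png

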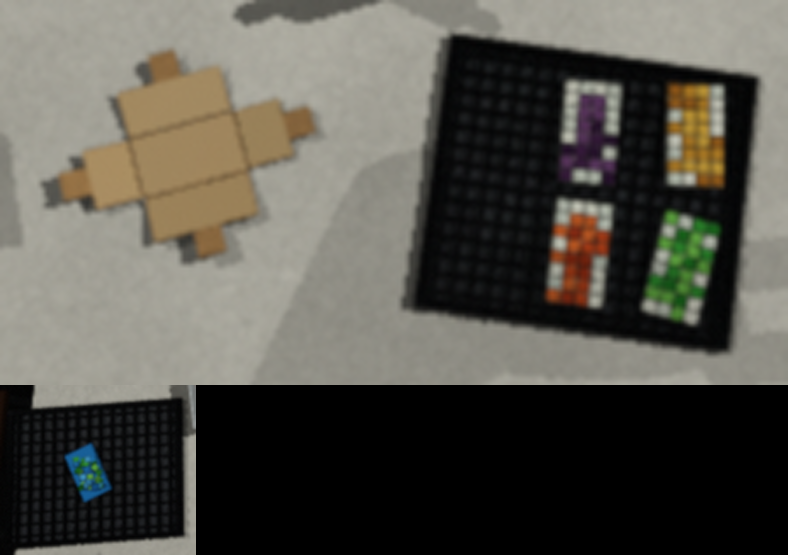

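Run:
```python
from h import *
d=dict(np.load('/tmp/top.npz')); C=cloud(d)
im=d['img'][:,:,::-1]
a=cv2.resize(im[210:310,30:150],None,fx=5,fy=5,interpolation=cv2.INTER_CUBIC)
cv2.imwrite('pics/c2.png',a)
for n,m in {'left':(slice(210,310),slice(30,143)),'main':(slice(170,270),slice(322,430))}.items():
    k=(im[m].max(2)<60).astype(np.uint8); k=cv2.morphologyEx(k,cv2.MORPH_OPEN,np.ones((5,5)))
    v,u=np.nonzero(k);P=np.array([world(d,x+m[1].start,y+m[0].start,12)[:2] for x,y in zip(u,v)],np.float32)
    print(n,cv2.minAreaRect(P))
# height relief around left panel
print(C[240:282:3,72:105:3,2].round(0).astype(int))
# tray corners, zoom x3.5, (205,165)
c=np.array([[135,141],[236,111],[246,174],[146,211]])/3.5+[205-.35,165-.35]
W=np.array([world(d,u,v,5) for u,v in c]);print(W.round(1),W.mean(0))
for t in [(163,66),(298,122),(210,240),(73,185)]:
    print(world(d,t[0]/3.5+204.7,t[1]/3.5+164.7,10).round(1))
```

```text
left ((375.6322937011719, 856.1220092773438), (368.43798828125, 417.39874267578125), 7.188268184661865)
main ((533.0957641601562, -202.57171630859375), (342.83697509765625, 301.5978088378906), 83.36756134033203)
[[-3  6  8 12  5 14  0 -2  3 14 16]
 [16  8  3 15  4 13  8  0  5  1  6]
 [ 3  6  4  4  7 19  4  4  0  3  6]
 [ 7 14  7 19 25 20 24  7  0 -4  3]
 [ 5 14 28 24 21 23 19  7  0 -2  3]
 [ 4 18 16 21 20 20 27 19  7  2  6]
 [ 5  1 30 21 21 21 24 25  2 -2  9]
 [ 9  5 22 27 17 25 16 18 18 19 11]
 [ 3  8  4 24 21 24 15 28 19  2 10]
 [ 9  8  5 19 27 30 24 25 15 19 16]
 [13  0 -4 26 24 18 23 28 23 14 -2]
 [ 5  7  3  1 26 18 26 25 16  5  8]
 [10 16 13 14 22 10 15  7  7  2  8]
 [ 8  0  2  8  5 13  3  4  3  6  0]]
[[574.9 286.8   5. ]
 [610.9 178.6   5. ]
 [542.3 164.8   5. ]
 [499.2 270.9   5. ]] [556.79656741 225.25240904   5.        ]
[657.3 259.6  10. ]
[599.8 110.   10. ]
[469.5 199.7  10. ]
[524.5 349.9  10. ]
```

View pics/c2.png

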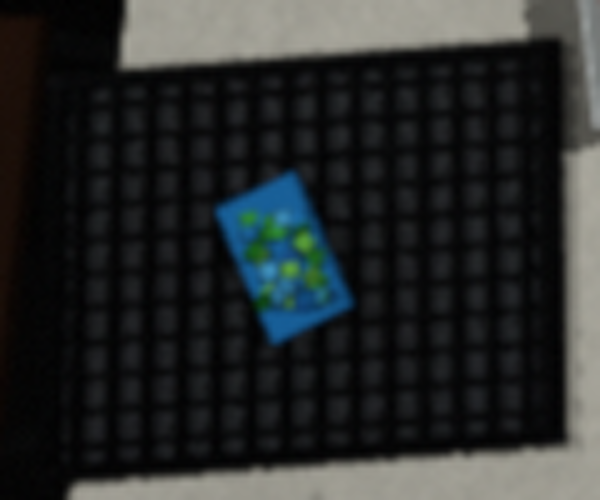

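```bash
cat >> h.py <<'E'
from scipy.optimize import minimize
def proj(d,P):
    f=200/np.tan(np.radians(float(d['vertical_fov']))/2)
    p=(np.atleast_2d(P)-d['origin'])@rot(d['attitude'])
    return np.stack([p[:,0]/p[:,2]*f+d['cx'],p[:,1]/p[:,2]*f+d['cy']],1)
def rect(hx,hy,z): return np.array([[-hx,-hy,z],[hx,-hy,z],[hx,hy,z],[-hx,hy,z]],float)
def place(P,p):
    c,s=np.cos(p[2]),np.sin(p[2]); return np.stack([p[0]+c*P[:,0]-s*P[:,1],p[1]+s*P[:,0]+c*P[:,1],P[:,2]],1)
def fit(d,mask,polys,p0,box):
    u0,v0,u1,v1=box; S=8
    m=cv2.resize(mask[v0:v1,u0:u1].astype(np.float32),None,fx=S,fy=S,interpolation=cv2.INTER_LINEAR)
    def cost(q):
        p=[q[0],q[1],q[2]/50]; r=np.zeros(m.shape,np.uint8)
        for P in polys:
            uv=(proj(d,place(P,p))-[u0,v0]+.5)*S-.5
            cv2.fillPoly(r,[np.round(uv*16).astype(np.int32)],1,shift=4)
        return np.abs(m-r).sum()/m.sum()
    x=np.array([p0[0],p0[1],p0[2]*50])
    for st in (8,2):
        x=minimize(cost,x,method='Nelder-Mead',options=dict(initial_simplex=np.vstack([x]+[x+st*e for e in np.eye(3)]),xatol=.05,fatol=1e-5)).x
    return np.array([x[0],x[1],np.degrees(x[2]/50)]),cost(x)
def trayp():
    s=[rect(58,33,5)]
    for hx,l,a in ((58,66,0),(58,66,np.pi),(33,116,np.pi/2),(33,116,-np.pi/2)):
        for (r0,r1,w) in ((0,52,l/2),(52,82,15)):
            q=np.array([[hx+r*np.cos(.08),t,5+r*np.sin(.08)] for r,t in((r0,-w),(r1,-w),(r1,w),(r0,w))])
            s.append(place(q,[0,0,a]))
    return s
def jaw(o):
    y=rot(o['orientation'])[:,1]; return np.degrees(np.arctan2(y[1],y[0]))
E
python3 - <<'E'
from h import *
o=ctrl.get_obs(); print('jaw',jaw(o))
for n,box in(('top',(205,165,315,255)),('side',(265,215,370,310))):
    d=dict(np.load('/tmp/%s.npz'%n)); im=d['img'].astype(int)
    sat=(im[...,0]-im[...,2]); 
    m=cv2.morphologyEx((sat>28).astype(np.uint8),cv2.MORPH_OPEN,np.ones((2,2)))
    k=np.zeros_like(m);k[box[1]:box[3],box[0]:box[2]]=m[box[1]:box[3],box[0]:box[2]]
    print(n,k.sum(),fit(d,k,trayp(),[561,229,np.radians(-73 if 0 else 107)],box))
    for nm,p in dict(pur=(595,-206,0),yel=(597,-318,0),ora=(468,-195,-.1),gre=(454,-304,-.24)).items():
        c=proj(d,[[p[0],p[1],17]])[0].round().astype(int)
        b=(c[0]-32,c[1]-28,c[0]+32,c[1]+28)
        mm=(im.max(2)>62).astype(np.uint8)
        for w in (0,1):
            # restrict to near the seed panel
            r=np.zeros(mm.shape,np.uint8);cv2.fillPoly(r,[proj(d,place(rect(64,40,22),p)).round().astype(np.int32)],1)
        q=cv2.morphologyEx(mm*r,cv2.MORPH_CLOSE,np.ones((3,3)))
        print(n,nm,q.sum(),fit(d,q,[rect(55,30,22)],p,b))
E
```

```text
jaw -70.18561545091653
top 2151 (array([559.32184158, 225.35121915, 107.18325444]), np.float32(0.0475547))
top pur 366 (array([ 598.05381192, -205.03058942,   -3.64726042]), np.float32(0.3884454))
top yel 485 (array([ 597.34509334, -318.9467475 ,   -1.17031901]), np.float32(0.06926546))
top ora 504 (array([ 467.19312759, -194.94807232,   -6.19238219]), np.float32(0.068727285))
top gre 497 (array([ 453.7945519 , -303.27001306,  -13.85180608]), np.float32(0.06881475))
side 2574 (array([558.56642537, 223.79919727, 107.55498288]), np.float32(0.054163747))
side pur 365 (array([ 595.08732214, -206.62804058,   -2.94116829]), np.float32(0.12827383))
side yel 326 (array([ 5.94966229e+02, -3.21650565e+02,  2.49143024e-01]), np.float32(0.14414707))
side ora 387 (array([ 466.00738072, -197.51336979,   -6.62003398]), np.float32(0.12157099))
side gre 344 (array([ 453.1452547 , -305.85181762,  -14.50013733]), np.float32(0.1294254))
```

Request:
play_rows(increments="1 .032 .0223 0 -1.7;1 .032 .0223 0 -1.7;1 .032 .0223 0 -1.7;1 .032 .0223 0 -1.7;1 .032 .0223 0 -1.7;1 .032 .0223 0 -1.7;1 .032 .0223 0 -1.7;1 .032 .0223 0 -1.7;1 .032 .0223 -.03 -1.7;1 .032 .0223 -.03 -1.7;1 .032 .0223 -.03 -1.7;1 .032 .0223 -.03 -1.7;1 0 0 -.02 0;1 0 0 0 0;1 0 0 0 0")

```text
t: 1.6
ee_pos: [595.4, -320.3, 82.4]
orientation: [-3.141, 0.016, 0.002]
ft_force: [-0.1, 0.6, -0.1]
width: 88.1
```

```bash
cat >> h.py <<'E'
SEED=dict(pur=(596,-206,-3),yel=(596.5,-320,-.6),ora=(466.7,-196,-6.4),gre=(453.6,-304,-14.1))
def st():
    o=ctrl.get_obs(); print('t %.1f'%o['t'],'pos',o['ee_pos'].round(1),'jaw %.1f'%jaw(o),'w %.1f'%o['width'],'F',o['ft_force'].round(1),'q6 %.2f'%o['qpos'][5]); return o
E
python3 -c "
from h import *
o=st(); print(o['qpos'].round(3))
d=cam('top'); cv2.imwrite('pics/t1.png',cv2.resize(d['img'][140:290,200:480,::-1],None,fx=2.8,fy=2.8,interpolation=cv2.INTER_CUBIC))
"
```

```text
t 1.6 pos [ 595.4 -320.3   82.4] jaw -90.6 w 88.1 F [-0.1  0.6 -0.1] q6 1.07
[-0.511  0.663  1.584 -0.     0.896  1.07 ]
```

View pics/t1.png

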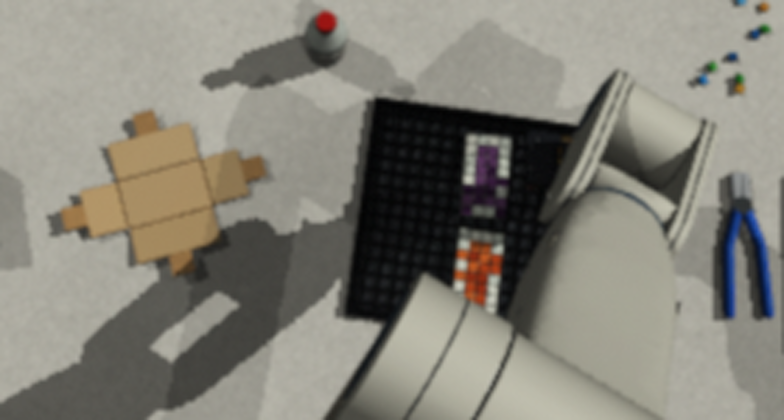

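The arm hides green and yellow; purple, orange and the tray are unmoved. Next I descend onto yellow, close and lift.

Request:
play_rows(increments="1 .001 0 -.03 0;1 0 0 -.025 0;1 0 0 -.013 0;1 0 0 0 0;0.6 0 0 0 0;0.6 0 0 0 0;0.6 0 0 0 0;0.6 0 0 0 0;0.6 0 0 0 0;0.6 0 0 0 0")

```text
t: 2.65
ee_pos: [597.4, -320.7, 15.6]
orientation: [3.141, -0.016, 0.002]
ft_force: [-0.3, -0.0, 6.0]
width: 59.4
```

```bash
python3 -c "
from h import *
o=st()"
```

```text
t 2.6 pos [ 597.4 -320.7   15.6] jaw -90.6 w 59.4 F [-0.3 -0.   6. ] q6 1.07
```

Request:
play_rows(increments=".4 0 0 0 0;.4 0 0 .03 0;.4 0 0 .04 0;.4 -.002 .039 .03 8.3;.4 -.003 .039 0 8.3;.4 -.003 .039 0 8.3;.4 -.003 .039 0 8.3;.4 -.003 .039 0 8.3;.4 -.003 .039 0 8.3;.4 -.003 .039 0 8.3;.4 -.003 .039 0 8.3;.4 -.003 .039 0 8.3;.4 -.003 .039 0 8.3;.4 -.003 .039 0 8.3;.4 -.003 .039 0 8.3;.4 -.003 .039 0 8.4;.4 -.001 .039 0 0;.4 0 0 0 0;.4 0 0 0 0")

```text
t: 4.55
ee_pos: [557.3, 226.2, 114.3]
orientation: [-1.857, -2.534, 0.001]
ft_force: [-0.6, 0.7, -1.5]
width: 59.6
```

```bash
python3 -c "
from h import *
o=st()
d=cam('side'); cv2.imwrite('pics/s1.png',cv2.resize(d['img'][120:320,220:480,::-1],None,fx=3,fy=3,interpolation=cv2.INTER_CUBIC))
"
```

```text
t 4.5 pos [557.3 226.2 114.3] jaw 17.5 w 59.6 F [-0.6  0.7 -1.5] q6 0.06
```

View pics/s1.png

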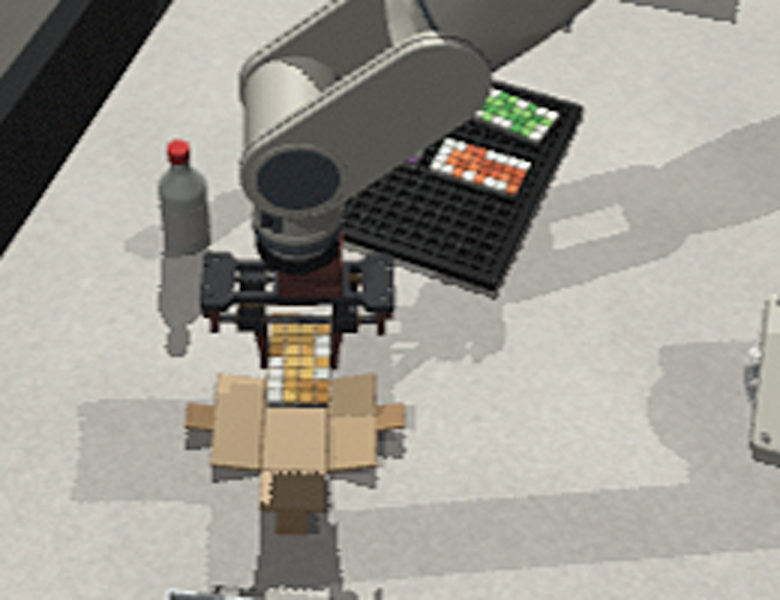

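Request:
play_rows(increments=".4 .0017 -.0016 -.04 0;.4 0 0 -.04 0;.4 0 0 -.015 0;.4 0 0 -.005 0;.4 0 0 -.0035 0;.4 0 0 0 0;.4 0 0 0 0")

```text
t: 5.3
ee_pos: [560.6, 224.3, 12.6]
orientation: [1.859, 2.531, 0.003]
ft_force: [-0.3, 0.2, -1.1]
width: 59.6
```

```bash
python3 -c "
from h import *
o=st()"
```

```text
t 5.3 pos [560.6 224.3  12.6] jaw 17.4 w 59.6 F [-0.3  0.2 -1.1] q6 0.06
```

Request:
play_rows(increments=".4 -.0015 0 -.002 0;.4 0 0 -.001 0;.4 0 0 0 0;.4 0 0 0 0")

```text
t: 5.7
ee_pos: [558.2, 224.2, 8.7]
orientation: [1.859, 2.532, 0.001]
ft_force: [-0.2, 0.6, 4.9]
width: 59.7
```

```bash
python3 -c "
from h import *
o=st()"
```

```text
t 5.7 pos [558.2 224.2   8.7] jaw 17.4 w 59.7 F [-0.2  0.6  4.9] q6 0.06
```

Request:
play_rows(increments=".8 0 0 0 0;.8 0 0 0 0;.8 0 0 0 0;.8 0 0 .02 0;1 0 0 .04 0;1 0 0 .04 -8.5;1 .003 -.039 0 -8.5;1 .003 -.039 0 -8.5;1 .003 -.039 0 -8.5;1 .003 -.039 0 -8.5;1 .003 -.039 0 -8.5;1 .003 -.039 0 -8.5;1 .003 -.039 0 -8.5;1 .003 -.039 0 -8.5;1 .003 -.039 0 -8.5;1 .003 -.039 0 -8.5;1 .003 -.039 0 -8.5;1 .004 0 0 -8.5;1 0 0 0 0;1 0 0 0 0")

```text
t: 7.7
ee_pos: [594.7, -204.6, 107.9]
orientation: [-3.14, 0.078, 0.001]
ft_force: [-0.5, -0.2, 0.5]
width: 88.2
```

Run:
```python
from h import *
o=st()
outs=[]
for n in('top','side'):
    d=cam(n); im=d['img'].astype(int)
    c=proj(d,[[559,225,15]])[0].round().astype(int)
    outs.append(cv2.resize(d['img'][c[1]-40:c[1]+40,c[0]-50:c[0]+50,::-1],None,fx=4,fy=4,interpolation=cv2.INTER_CUBIC))
    box=(c[0]-55,c[1]-50,c[0]+55,c[1]+50)
    sat=(im[...,0]-im[...,2]);
    m=cv2.morphologyEx((sat>28).astype(np.uint8),cv2.MORPH_OPEN,np.ones((2,2)))
    r=np.zeros(m.shape,np.uint8);cv2.fillPoly(r,[proj(d,place(rect(52,27,15),(559,224.6,np.radians(107.35)))).round().astype(np.int32)],1)
    k=np.zeros_like(m);m=m|r;k[box[1]:box[3],box[0]:box[2]]=m[box[1]:box[3],box[0]:box[2]]
    print(n,fit(d,k,trayp(),[559,225,np.radians(107.3)],box))
cv2.imwrite('pics/p1.png',np.hstack(outs))
```

```text
t 7.7 pos [ 594.7 -204.6  107.9] jaw -92.8 w 88.2 F [-0.5 -0.2  0.5] q6 1.27
top (array([559.49786744, 225.26032688, 107.28119013]), np.float32(0.10908441))
side (array([558.96346661, 224.67648315, 107.32127166]), np.float32(0.11002109))
```

View pics/p1.png

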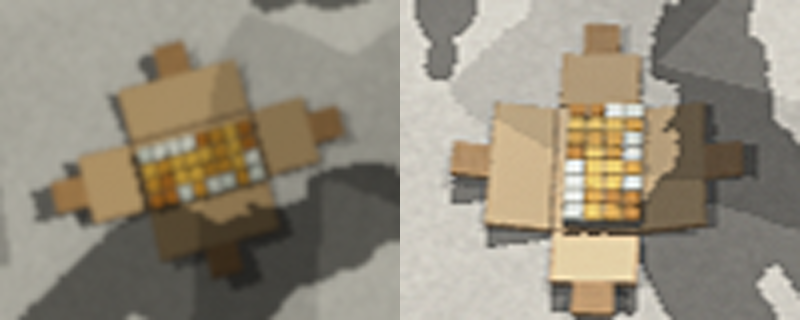

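Run:
```python
from h import *
def loc(w): 
    c,s=np.cos(np.radians(107.35)),np.sin(np.radians(107.35)); w=w[:,:2]-[559.1,224.9]
    return np.stack([w@[c,s],w@[-s,c]],1).round(1)
for n,co,z in(('side',[(166,103),(243,103),(241,221),(164,222)],15),('top',[(137,150),(247,118),(265,180),(150,207)],15)):
    d=dict(np.load('/tmp/%s.npz'%n)); c=proj(d,[[559,225,15]])[0].round().astype(int)
    W=np.array([world(d,c[0]-50+(x+.5)/4-.5,c[1]-40+(y+.5)/4-.5,z) for x,y in co]);L=loc(W);print(n,L.tolist(),L.mean(0))
    # automatic: bright/saturated panel tiles mask
    im=d['img'].astype(int); r=np.zeros((400,640),np.uint8)
    cv2.fillPoly(r,[proj(d,place(rect(64,38,15),(559,224.9,np.radians(107.35)))).round().astype(np.int32)],1)
    h=cv2.cvtColor(d['img'],cv2.COLOR_RGB2HSV)
    m=((h[...,1]>140)|((h[...,1]<60)&(h[...,2]>110))).astype(np.uint8)*r
    m=cv2.morphologyEx(m,cv2.MORPH_CLOSE,np.ones((3,3)))
    p,e=fit(d,m,[rect(55,30,15)],(559,225,np.radians(107.35)),(c[0]-50,c[1]-40,c[0]+50,c[1]+40)); print(p,e,loc(np.array([p])))
```

```text
side [[-57.3, -28.9], [-58.5, 33.0], [53.1, 32.5], [55.1, -26.0]] [-1.9   2.65]
[556.74868449 221.2822416  105.14633948] 0.4971497 [[-2.8  3.3]]
top [[55.4, -27.8], [-52.3, -29.2], [-53.5, 32.4], [57.0, 27.7]] [1.65  0.775]
[557.35430205 225.69580069 107.40665129] 0.094545536 [[1.3 1.4]]
```

Run:
```python
from h import *
d=dict(np.load('/tmp/top.npz'))
for nm,co in dict(pur=[(564,80),(622,84),(615,186),(559,181)],yel=[(668,83),(726,86),(725,188),(666,186)],ora=[(556,199),(614,205),(604,307),(546,302)],gre=[(666,209),(721,222),(699,326),(641,312)]).items():
    W=np.array([world(d,x/3.5+204.7,y/3.5+164.7,22)[:2] for x,y in co]); a=(W[0]+W[1]-W[2]-W[3]); print(nm,W.mean(0).round(1),np.degrees(np.arctan2(a[1],a[0])).round(1))
```

```text
pur [ 595.7 -205.8] -2.9
yel [ 595.7 -320.5] -1.0
ora [ 466.  -196.2] -5.1
gre [ 454.2 -304.8] -12.8
```

Request:
play_rows(increments="1 .002 -.001 -.04 0;1 0 0 -.03 0;1 0 0 -.02 0;1 0 0 -.003 0;1 0 0 0 0;.4 0 0 0 0;.4 0 0 0 0;.4 0 0 0 0;.4 0 0 0 0;.4 0 0 0 0;.4 0 0 0 0;.4 0 0 0 0")

```text
t: 9.0
ee_pos: [597.5, -206.3, 16.0]
orientation: [3.14, -0.085, 0.002]
ft_force: [-0.9, -0.2, 7.0]
width: 59.3
```

```bash
python3 -c "
from h import *
o=st()"
```

```text
t 9.0 pos [ 597.5 -206.3   16. ] jaw -93.1 w 59.3 F [-0.9 -0.2  7. ] q6 1.27
```

Request:
play_rows(increments=".4 0 0 .03 0;.4 0 0 .04 0;.4 0 0 .03 8.5;.4 -.0035 .0392 0 8.5;.4 -.0035 .0392 0 8.5;.4 -.0035 .0392 0 8.5;.4 -.0035 .0392 0 8.5;.4 -.0035 .0392 0 8.5;.4 -.0035 .0392 0 8.5;.4 -.0035 .0392 0 8.5;.4 -.0035 .0392 0 8.5;.4 -.0035 .0392 0 8.5;.4 -.0035 .0392 0 8.5;.4 -.0035 .0392 0 8.5;.4 0 0 0 8.5;.4 0 0 0 0;.4 0 0 0 0;.4 0 0 0 0")

```text
t: 10.8
ee_pos: [558.5, 224.4, 115.0]
orientation: [-1.865, -2.528, 0.001]
ft_force: [0.3, 0.3, -0.7]
width: 59.4
```

```bash
python3 -c "
from h import *
o=st()"
```

```text
t 10.8 pos [558.5 224.4 115. ] jaw 17.2 w 59.4 F [ 0.3  0.3 -0.7] q6 0.06
```

Request:
play_rows(increments=".4 0 .0008 -.04 0;.4 0 0 -.04 0;.4 0 0 -.01 .1;.4 0 0 -.002 0;.4 0 0 -.002 0;.4 0 0 -.001 0;.4 0 0 0 0;.4 0 0 0 0")

```text
t: 11.6
ee_pos: [559.3, 226.3, 21.3]
orientation: [1.857, 2.533, 0.002]
ft_force: [-0.1, 1.2, -2.0]
width: 59.7
```

```bash
python3 -c "
from h import *
o=st()"
```

```text
t 11.6 pos [559.3 226.3  21.3] jaw 17.5 w 59.7 F [-0.1  1.2 -2. ] q6 0.06
```

Request:
play_rows(increments=".4 -.0006 -.001 -.001 0;.4 0 0 -.001 0;.4 0 0 0 0;.4 0 0 0 0")

```text
t: 12.0
ee_pos: [558.1, 225.0, 19.0]
orientation: [1.857, 2.534, 0.0]
ft_force: [-1.9, -1.6, 6.8]
width: 59.9
```

```bash
python3 -c "
from h import *
o=st()"
```

```text
t 12.0 pos [558.1 225.   19. ] jaw 17.5 w 59.9 F [-1.9 -1.6  6.8] q6 0.06
```

Request:
play_rows(increments=".8 0 0 0 0;.8 0 0 0 0;.8 0 0 0 0;.8 0 0 .02 0;1 0 0 .04 0;1 0 0 .04 -8.1;1 0 0 0 -8.1")

```text
t: 12.7
ee_pos: [561.2, 226.3, 123.4]
orientation: [2.2, 2.238, 0.013]
ft_force: [0.7, -0.4, 0.5]
width: 86.9
```

```bash
cat > pan.py <<'E'
from h import *
import sys
o=st(); d=cam('top'); im=d['img'].astype(int)
for nm in sys.argv[1:]:
    p=SEED[nm]; p=(p[0],p[1],np.radians(p[2]))
    c=proj(d,[[p[0],p[1],17]])[0].round().astype(int)
    r=np.zeros((400,640),np.uint8);cv2.fillPoly(r,[proj(d,place(rect(64,40,22),p)).round().astype(np.int32)],1)
    m=cv2.morphologyEx((im.max(2)>62).astype(np.uint8)*r,cv2.MORPH_CLOSE,np.ones((3,3)))
    print(nm,m.sum(),fit(d,m,[rect(55,30,22)],p,(c[0]-32,c[1]-28,c[0]+32,c[1]+28)))
cv2.imwrite('/tmp/top.png',d['img'][:,:,::-1])
E
python3 pan.py ora gre
```

```text
t 12.7 pos [561.2 226.3 123.4] jaw 1.0 w 86.9 F [ 0.7 -0.4  0.5] q6 0.35
ora 511 (array([ 467.44917014, -194.950335  ,   -5.66797453]), np.float32(0.07495595))
gre 506 (array([ 454.2121703 , -303.49309977,  -13.69812888]), np.float32(0.07417557))
```

Request:
play_rows(increments="1 -.0083 -.0383 0 -8.1;1 -.0083 -.0383 0 -8.1;1 -.0083 -.0383 0 -8.1;1 -.0083 -.0383 0 -8.1;1 -.0083 -.0383 0 -8.1;1 -.0083 -.0383 0 -8.1;1 -.0083 -.0383 0 -8.1;1 -.0083 -.0383 0 -8.1;1 -.0083 -.0383 0 -8.1;1 -.0083 -.0383 0 -8.1;1 -.0083 -.0383 0 -8.1;1 0 0 -.03 -8.1;1 0 0 -.02 0;1 0 0 0 0;1 0 0 0 0")

```text
t: 14.25
ee_pos: [466.1, -196.0, 67.7]
orientation: [-3.137, 0.158, 0.003]
ft_force: [0.8, 0.0, -0.1]
width: 87.9
```

```bash
cat > pile.py <<'E'
from h import *
import sys
o=st(); z=float(sys.argv[1]); outs=[]
def loc(w):
    c,s=np.cos(np.radians(107.35)),np.sin(np.radians(107.35)); w=w[:2]-[559.1,224.9]
    return np.array([w@[c,s],w@[-s,c]]).round(1)
for n in('top','side'):
    d=cam(n); c=proj(d,[[559,225,z]])[0].round().astype(int)
    outs.append(cv2.resize(d['img'][c[1]-40:c[1]+40,c[0]-50:c[0]+50,::-1],None,fx=4,fy=4,interpolation=cv2.INTER_CUBIC))
cv2.imwrite('pics/%s.png'%sys.argv[2],np.hstack(outs))
E
cat > pc.py <<'E'
# corners of pile top read off the crop -> tray coords
from h import *
import sys
def pc(z,top=None,side=None):
    for n,co in(('top',top),('side',side)):
        if not co: continue
        d=dict(np.load('/tmp/%s.npz'%n)); c=proj(d,[[559,225,z]])[0].round().astype(int)
        a=np.radians(107.35);B=np.array([[np.cos(a),-np.sin(a)],[np.sin(a),np.cos(a)]])
        W=np.array([world(d,c[0]-50+(x+.5)/4-.5,c[1]-40+(y+.5)/4-.5,z)[:2] for x,y in co]); L=(W-[559.1,224.9])@B
        print(n,L.round(1).tolist(),L.mean(0).round(1))
E
python3 pile.py 25 p2
```

```text
t 14.2 pos [ 466.1 -196.    67.7] jaw -95.8 w 87.9 F [ 0.8  0.  -0.1] q6 1.25
```

View pics/p2.png

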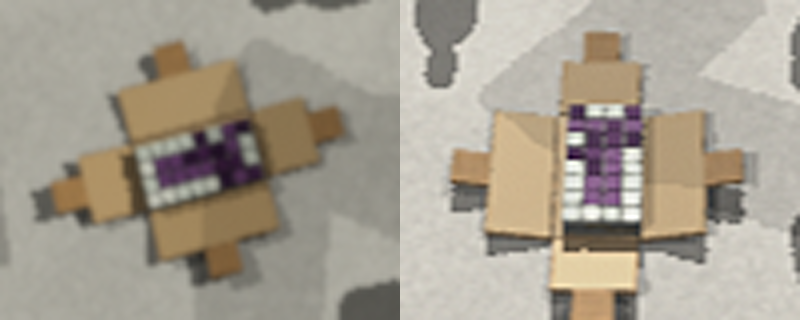

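The second panel sits squarely on the first, evenly between the hinge lines. Next is orange.

Request:
play_rows(increments="1 0 0 -.03 0;1 0 0 -.02 0;1 0 0 -.003 0;1 0 0 0 0;.4 0 0 0 0;.4 0 0 0 0;.4 0 0 0 0;.4 0 0 0 0;.4 0 0 0 0;.4 0 0 0 0;.4 0 0 0 0")

```text
t: 15.45
ee_pos: [467.0, -196.5, 15.7]
orientation: [3.137, -0.161, 0.001]
ft_force: [-0.9, 0.1, 6.4]
width: 59.7
```

```bash
python3 -c "
from h import *
o=st()"
```

```text
t 15.4 pos [ 467.  -196.5   15.7] jaw -95.9 w 59.7 F [-0.9  0.1  6.4] q6 1.25
```

Request:
play_rows(increments=".4 0 0 .03 0;.4 0 0 .04 0;.4 0 0 .03 8.1;.4 .0083 .0382 0 8.1;.4 .0083 .0382 0 8.1;.4 .0083 .0382 0 8.1;.4 .0083 .0382 0 8.1;.4 .0083 .0382 0 8.1;.4 .0083 .0382 0 8.1;.4 .0083 .0382 0 8.1;.4 .0083 .0382 0 8.1;.4 .0083 .0382 0 8.1;.4 .0083 .0382 0 8.1;.4 .0083 .0382 0 8.1;.4 0 0 0 8.1;.4 0 0 0 8.1;.4 0 0 0 0;.4 0 0 0 0;.4 0 0 0 0")

```text
t: 17.35
ee_pos: [557.9, 223.6, 115.1]
orientation: [-1.861, -2.531, 0.0]
ft_force: [-0.5, 0.3, -1.5]
width: 59.9
```

```bash
python3 -c "
from h import *
o=st()"
```

```text
t 17.4 pos [557.9 223.6 115.1] jaw 17.3 w 59.9 F [-0.5  0.3 -1.5] q6 0.06
```

Release height should be a TCP z of about 29.

Request:
play_rows(increments=".4 0 0 -.04 0;.4 0 0 -.035 0;.4 0 0 -.005 0;.4 0 0 -.002 0;.4 0 0 -.002 0;.4 0 0 0 0;.4 0 0 0 0")

```text
t: 18.05
ee_pos: [558.9, 224.2, 32.6]
orientation: [1.857, 2.533, 0.003]
ft_force: [0.2, -0.6, -0.3]
width: 59.7
```

```bash
python3 -c "
from h import *
o=st()"
```

```text
t 18.1 pos [558.9 224.2  32.6] jaw 17.5 w 59.7 F [ 0.2 -0.6 -0.3] q6 0.06
```

Request:
play_rows(increments=".4 0 0 -.002 0;.4 0 0 -.001 0;.4 0 0 0 0;.4 0 0 0 0")

```text
t: 18.45
ee_pos: [558.3, 224.1, 28.8]
orientation: [1.857, 2.533, 0.001]
ft_force: [-1.2, -0.2, 6.5]
width: 59.9
```

```bash
python3 -c "
from h import *
o=st()"
```

```text
t 18.4 pos [558.3 224.1  28.8] jaw 17.5 w 59.9 F [-1.2 -0.2  6.5] q6 0.06
```

Request:
play_rows(increments=".8 0 0 0 0;.8 0 0 0 0;.8 0 0 0 0;.8 0 0 .02 0;1 0 0 .04 0;1 0 0 .03 -8.1;1 0 0 0 -8.1")

```text
t: 19.15
ee_pos: [560.6, 225.0, 122.4]
orientation: [2.2, 2.238, 0.01]
ft_force: [0.6, 0.5, 0.1]
width: 87.3
```

```bash
python3 pan.py gre
```

```text
t 19.1 pos [560.6 225.  122.4] jaw 1.0 w 87.3 F [0.6 0.5 0.1] q6 0.34
gre 507 (array([ 453.72770769, -303.51991687,  -14.09376181]), np.float32(0.0726706))
```

Request:
play_rows(increments="1 -.0075 -.0377 0 -8.1;1 -.0075 -.0377 0 -8.1;1 -.0075 -.0377 0 -8.1;1 -.0075 -.0377 0 -8.1;1 -.0075 -.0377 0 -8.1;1 -.0075 -.0377 0 -8.1;1 -.0075 -.0377 0 -8.1;1 -.0075 -.0377 0 -8.1;1 -.0075 -.0377 0 -8.1;1 -.0075 -.0377 0 -8.1;1 -.0075 -.0377 0 -8.1;1 -.0075 -.0377 0 -8.1;1 -.0075 -.0377 0 -7.5;1 -.0075 -.0377 -.02 0;1 0 0 -.03 0;1 0 0 0 0;1 0 0 0 0")

```text
t: 20.9
ee_pos: [452.1, -303.1, 67.5]
orientation: [-3.119, 0.364, 0.004]
ft_force: [0.1, 0.1, -0.2]
width: 87.3
```

```bash
python3 pile.py 35 p3
```

```text
t 20.9 pos [ 452.1 -303.1   67.5] jaw -103.3 w 87.3 F [ 0.1  0.1 -0.2] q6 1.19
```

View pics/p3.png

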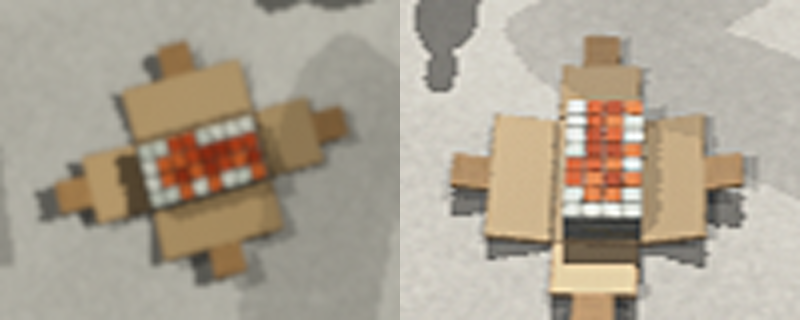

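The three-panel pile is square. Next is green.

Request:
play_rows(increments="1 .001 -.0003 -.03 -.5;1 0 0 -.02 0;1 0 0 -.003 0;1 0 0 0 0;.4 0 0 0 0;.4 0 0 0 0;.4 0 0 0 0;.4 0 0 0 0;.4 0 0 0 0;.4 0 0 0 0;.4 0 0 0 0")

```text
t: 22.1
ee_pos: [454.3, -304.5, 15.8]
orientation: [3.118, -0.38, 0.001]
ft_force: [-1.4, -0.5, 6.5]
width: 59.7
```

```bash
python3 -c "
from h import *
o=st()"
```

```text
t 22.1 pos [ 454.3 -304.5   15.8] jaw -103.9 w 59.7 F [-1.4 -0.5  6.5] q6 1.20
```

Request:
play_rows(increments=".4 0 0 .03 0;.4 0 0 .04 0;.4 0 0 .03 8.1;.4 .0074 .0378 0 8.1;.4 .0074 .0378 0 8.1;.4 .0074 .0378 0 8.1;.4 .0074 .0378 0 8.1;.4 .0074 .0378 0 8.1;.4 .0074 .0378 0 8.1;.4 .0074 .0378 0 8.1;.4 .0074 .0378 0 8.1;.4 .0074 .0378 0 8.1;.4 .0074 .0378 0 8.1;.4 .0074 .0378 0 8.1;.4 .0074 .0378 0 8.1;.4 .0074 .0378 0 8.1;.4 .0074 .0378 0 7.9;.4 0 0 0 0;.4 0 0 0 0;.4 0 0 0 0")

```text
t: 24.1
ee_pos: [556.8, 224.0, 114.7]
orientation: [-1.861, -2.53, 0.002]
ft_force: [-0.6, -0.3, -2.4]
width: 59.7
```

```bash
python3 -c "
from h import *
o=st()"
```

```text
t 24.1 pos [556.8 224.  114.7] jaw 17.3 w 59.7 F [-0.6 -0.3 -2.4] q6 0.06
```

Request:
play_rows(increments=".4 .001 0 -.04 0;.4 0 0 -.025 0;.4 0 0 -.006 0;.4 0 0 -.002 0;.4 0 0 0 0;.4 0 0 0 0;.4 0 0 -.001 0;.4 0 0 0 0")

```text
t: 24.9
ee_pos: [559.0, 225.2, 41.9]
orientation: [1.859, 2.532, 0.002]
ft_force: [-0.8, 0.3, -1.4]
width: 59.5
```

```bash
python3 -c "
from h import *
o=st()"
```

```text
t 24.9 pos [559.  225.2  41.9] jaw 17.4 w 59.5 F [-0.8  0.3 -1.4] q6 0.06
```

Request:
play_rows(increments=".4 -.0006 -.0006 -.0015 0;.4 0 0 -.001 0;.4 0 0 0 0;.4 0 0 0 0")

```text
t: 25.3
ee_pos: [557.9, 224.4, 38.9]
orientation: [-1.859, -2.532, 0.0]
ft_force: [-0.9, 0.2, 4.0]
width: 59.7
```

```bash
python3 -c "
from h import *
o=st()"
```

```text
t 25.3 pos [557.9 224.4  38.9] jaw 17.4 w 59.7 F [-0.9  0.2  4. ] q6 0.06
```

Request:
play_rows(increments=".8 0 0 0 0;.8 0 0 0 0;.8 0 0 0 0;.8 0 0 .02 0;1 0 0 .04 0;.7 0 0 .04 0;.7 .0098 -.0302 0 0;.7 .0098 -.0302 0 0;.7 .0098 -.0302 0 0;.7 .0098 -.0302 0 0;.7 0 0 -.04 0;.7 0 0 -.04 0;.7 0 0 0 0;.7 0 0 0 0")

```text
t: 26.7
ee_pos: [596.8, 103.6, 58.5]
orientation: [-1.859, -2.531, 0.002]
ft_force: [0.1, -0.3, 0.6]
width: 61.3
```

```bash
python3 pile.py 45 p4
```

```text
t 26.7 pos [596.8 103.6  58.5] jaw 17.4 w 61.3 F [ 0.1 -0.3  0.6] q6 -0.15
```

View pics/p4.png

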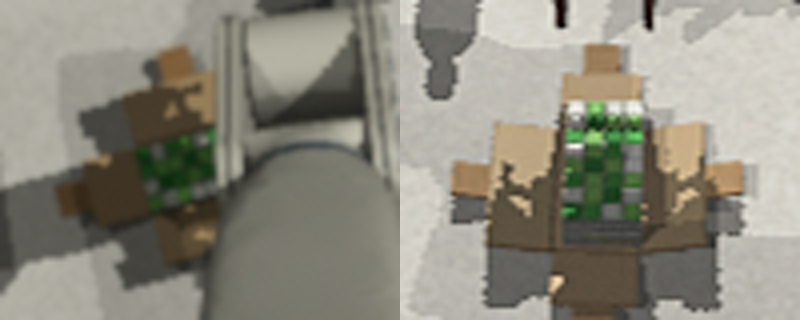

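Request:
play_rows(increments=".7 0 0 -.03 0;.7 0 0 -.015 0;.7 0 0 -.004 0;.7 0 0 -.003 0;.7 0 0 0 0;.7 0 0 0 0;.7 0 0 0 0")

```text
t: 27.5
ee_pos: [597.7, 103.7, 7.4]
orientation: [1.859, 2.531, 0.001]
ft_force: [0.1, -0.3, -0.9]
width: 61.6
```

```bash
python3 -c "
from h import *
o=st()"
```

```text
t 27.5 pos [597.7 103.7   7.4] jaw 17.4 w 61.6 F [ 0.1 -0.3 -0.9] q6 -0.15
```

Request:
play_rows(increments=".7 0 0 -.002 0;.7 0 0 -.002 0;.7 0 0 0 0;.7 0 0 0 0")

```text
t: 27.9
ee_pos: [597.1, 103.6, 2.6]
orientation: [-1.859, -2.532, 0.0]
ft_force: [-0.3, -0.7, 0.5]
width: 61.4
```

```bash
python3 -c "
from h import *
o=st()"
```

```text
t 27.9 pos [597.1 103.6   2.6] jaw 17.4 w 61.4 F [-0.3 -0.7  0.5] q6 -0.15
```

Request:
play_rows(increments=".2 0 0 -.0005 0;.2 0 0 0 0;.2 0 0 0 0;.2 0 0 0 0;.2 0 0 0 0;.2 0 0 0 0;.2 0 0 0 0;.2 0 0 0 0")

```text
t: 28.7
ee_pos: [600.4, 104.5, 3.1]
orientation: [1.857, 2.529, 0.008]
ft_force: [7.1, 2.6, -1.5]
width: 29.3
```

Run:
```python
from h import *
o=st()
# arc steps in tray coordinates: tab mid-thickness point at r from hinge
C=np.array([559.1,224.9])
a=np.radians(107.35);ex=np.array([np.cos(a),np.sin(a)]);ey=np.array([-ex[1],ex[0]])
for nm,u,h in(('end_b',-ex,58),('end_a',ex,58),('side_a',ey,33),('side_b',-ey,33)):
    th=np.linspace(.08,1.571,15); r=69
    s=r*np.cos(th)+2.5*np.sin(th); z=5+r*np.sin(th)-2.5*np.cos(th)
    print(nm,'grip',(C+u*(h+s[0])).round(1))
    print(';'.join('.2 %.4f %.4f %.4f 0'%(*(u*x/1000),y/1000) for x,y in zip(np.diff(s),np.diff(z))))
```

```text
t 28.7 pos [600.4 104.5   3.1] jaw 17.4 w 29.3 F [ 7.1  2.6 -1.5] q6 -0.15
end_b grip [597.  103.7]
.2 -0.0002 0.0007 0.0073 0;.2 -0.0004 0.0014 0.0072 0;.2 -0.0007 0.0021 0.0070 0;.2 -0.0009 0.0028 0.0067 0;.2 -0.0011 0.0035 0.0064 0;.2 -0.0013 0.0041 0.0059 0;.2 -0.0015 0.0047 0.0054 0;.2 -0.0016 0.0052 0.0049 0;.2 -0.0018 0.0057 0.0043 0;.2 -0.0019 0.0061 0.0036 0;.2 -0.0020 0.0064 0.0029 0;.2 -0.0021 0.0067 0.0022 0;.2 -0.0021 0.0069 0.0014 0;.2 -0.0022 0.0070 0.0007 0
end_a grip [521.2 346.1]
.2 0.0002 -0.0007 0.0073 0;.2 0.0004 -0.0014 0.0072 0;.2 0.0007 -0.0021 0.0070 0;.2 0.0009 -0.0028 0.0067 0;.2 0.0011 -0.0035 0.0064 0;.2 0.0013 -0.0041 0.0059 0;.2 0.0015 -0.0047 0.0054 0;.2 0.0016 -0.0052 0.0049 0;.2 0.0018 -0.0057 0.0043 0;.2 0.0019 -0.0061 0.0036 0;.2 0.0020 -0.0064 0.0029 0;.2 0.0021 -0.0067 0.0022 0;.2 0.0021 -0.0069 0.0014 0;.2 0.0022 -0.0070 0.0007 0
side_a grip [461.8 194.5]
.2 0.0007 0.0002 0.0073 0;.2 0.0014 0.0004 0.0072 0;.2 0.0021 0.0007 0.0070 0;.2 0.0028 0.0009 0.0067 0;.2 0.0035 0.0011 0.0064 0;.2 0.0041 0.0013 0.0059 0;.2 0.0047 0.0015 0.0054 0;.2 0.0052 0.0016 0.0049 0;.2 0.0057 0.0018 0.0043 0;.2 0.0061 0.0019 0.0036 0;.2 0.0064 0.0020 0.0029 0;.2 0.0067 0.0021 0.0022 0;.2 0.0069 0.0021 0.0014 0;.2 0.0070 0.0022 0.0007 0
side_b grip [656.4 255.3]
.2 -0.0007 -0.0002 0.0073 0;.2 -0.0014 -0.0004 0.0072 0;.2 -0.0021 -0.0007 0.0070 0;.2 -0.0028 -0.0009 0.0067 0;.2 -0.0035 -0.0011 0.0064 0;.2 -0.0041 -0.0013 0.0059 0;.2 -0.0047 -0.0015 0.0054 0;.2 -0.0052 -0.0016 0.0049 0;.2 -0.0057 -0.0018 0.0043 0;.2 -0.0061 -0.0019 0.0036 0;.2 -0.0064 -0.0020 0.0029 0;.2 -0.0067 -0.0021 0.0022 0;.2 -0.0069 -0.0021 0.0014 0;.2 -0.0070 -0.0022 0.0007 0
```

Run:
```python
from h import *
for n,box in(('top',(205,165,315,255)),('side',(265,215,370,310))):
    d=dict(np.load('/tmp/%s.npz'%n)); im=cv2.imread('pics/%s0.png'%n)[:,:,::-1].astype(int)
    for t in(22,28,35):
        m=((im[...,0]-im[...,2])>t).astype(np.uint8); m=cv2.morphologyEx(m,cv2.MORPH_OPEN,np.ones((3,3)))
        k=np.zeros_like(m);k[box[1]:box[3],box[0]:box[2]]=m[box[1]:box[3],box[0]:box[2]]
        print(n,k.sum(),fit(d,k,trayp(),[561,229,np.radians(107)],box))
```

```text
top 2215 (array([563.00491857, 228.97306762, 107.20680287]), np.float32(0.059543584))
top 2145 (array([562.9092839 , 229.3769975 , 107.02232468]), np.float32(0.048097637))
top 2081 (array([562.56195898, 229.11237046, 107.05889344]), np.float32(0.048044436))
side 2608 (array([562.85920436, 221.39930453, 107.57873857]), np.float32(0.054656606))
side 2568 (array([562.81432719, 221.38564683, 107.64909126]), np.float32(0.05146419))
side 2529 (array([562.9563209 , 221.06089973, 107.51086646]), np.float32(0.052456155))
```

The 2×2 opening kernel in my mask code shifted the tray fit by one pixel, and the tab grasp confirmed the error. The pile is about 5 mm off along tray y. I'll let go of the tab, grip the whole pile and slide it over.

Request:
play_rows(increments=".7 0 0 0 0;.7 0 0 0 0;.7 0 0 0 0;.7 0 0 .02 0;.7 0 0 .04 0;1 0 0 .05 0;1 -.0098 .0302 0 0;1 -.0098 .0302 0 0;1 -.0098 .0302 0 0;1 -.0098 .0302 0 0;1 0 0 -.03 0;1 0 0 -.03 0;1 0 0 0 0;1 0 0 0 0")

```text
t: 30.1
ee_pos: [557.4, 224.1, 52.0]
orientation: [-1.859, -2.531, 0.002]
ft_force: [-0.1, -0.2, -0.8]
width: 87.9
```

```bash
python3 -c "
from h import *
o=st()"
```

```text
t 30.1 pos [557.4 224.1  52. ] jaw 17.4 w 87.9 F [-0.1 -0.2 -0.8] q6 0.06
```

Request:
play_rows(increments="1 0 0 -.02 0;1 0 0 -.015 0;1 0 0 -.004 0;1 0 0 0 0;.8 0 0 0 0;.6 0 0 0 0;.4 0 0 0 0;.4 0 0 0 0;.4 0 0 0 0;.4 0 0 0 0;.4 0 0 0 0")

```text
t: 31.2
ee_pos: [558.2, 224.5, 13.6]
orientation: [1.86, 2.532, 0.001]
ft_force: [-0.9, -0.5, 5.8]
width: 59.9
```

```bash
python3 -c "
from h import *
o=st()"
```

```text
t 31.2 pos [558.2 224.5  13.6] jaw 17.4 w 59.9 F [-0.9 -0.5  5.8] q6 0.06
```

Request:
play_rows(increments=".8 0 0 0 0;.8 0 0 -.002 0;.8 0 0 -.0015 0;.8 0 0 0 0;.4 0 0 0 0;.4 0 0 0 0;.4 0 0 0 0;.4 0 0 0 0;.4 0 0 0 0")

```text
t: 32.1
ee_pos: [558.0, 224.4, 9.6]
orientation: [1.86, 2.532, 0.0]
ft_force: [1.0, 0.8, -2.7]
width: 59.8
```

```bash
python3 -c "
from h import *
o=st()"
```

```text
t 32.1 pos [558.  224.4   9.6] jaw 17.4 w 59.8 F [ 1.   0.8 -2.7] q6 0.06
```

Request:
play_rows(increments=".4 .0017 .0005 0 0;.4 .0017 .0005 0 0;.4 .0016 .0005 0 0;.4 0 0 0 0;.4 0 0 0 0")

```text
t: 32.6
ee_pos: [563.4, 226.0, 9.5]
orientation: [1.859, 2.532, 0.001]
ft_force: [0.8, -0.3, -3.5]
width: 59.8
```

```bash
python3 -c "
from h import *
o=st()"
```

```text
t 32.6 pos [563.4 226.    9.5] jaw 17.4 w 59.8 F [ 0.8 -0.3 -3.5] q6 0.06
```

Request:
play_rows(increments=".8 0 0 0 0;.8 0 0 0 0;.8 0 0 0 0;.8 0 0 .03 0;.8 0 0 .05 0;.8 0 0 .03 0;.7 0 -.045 0 0;.7 0 -.045 0 0;.7 0 -.045 0 0;.7 0 -.045 0 0;.7 0 -.045 0 0;.7 0 -.045 0 0;.7 0 -.045 0 0;.7 0 0 0 0")

```text
t: 34.0
ee_pos: [563.3, -93.7, 120.1]
orientation: [1.865, 2.526, 0.0]
ft_force: [0.3, 1.5, -0.7]
width: 61.6
```

```bash
cat > both.py <<'E'
from h import *
import sys
Z=float(sys.argv[1]); st()
big=[]
for n in('top','side'):
    d=cam(n); im=d['img'].astype(int); c=proj(d,[[562,227,5]])[0].round().astype(int); box=(c[0]-55,c[1]-50,c[0]+55,c[1]+50)
    big.append(cv2.resize(d['img'][c[1]-45:c[1]+35,c[0]-40:c[0]+40,::-1],None,fx=5,fy=5,interpolation=cv2.INTER_CUBIC)); print(n,'crop origin',c-[40,45])
cv2.imwrite('pics/%s.png'%sys.argv[2],np.hstack(big))
E
python3 both.py 45 b1
```

```text
t 34.0 pos [563.3 -93.7 120.1] jaw 17.1 w 61.6 F [ 0.3  1.5 -0.7] q6 -0.48
top crop origin [219 164]
side crop origin [278 216]
```

View pics/b1.png

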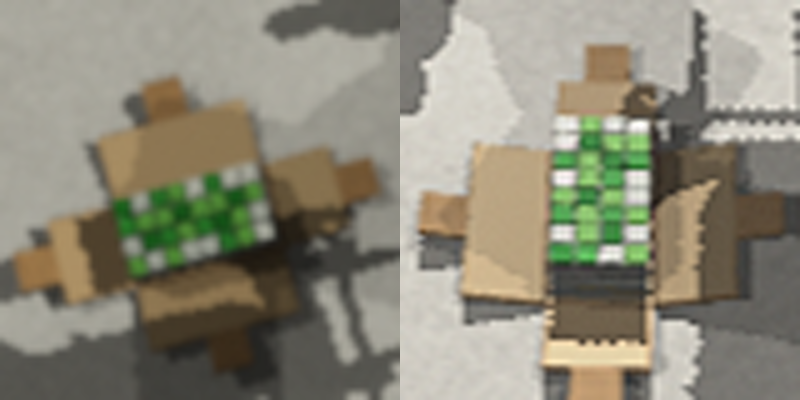

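Run:
```python
from h import *
ob=dict(top=((219,164),(562.8,229.1),[(112,198),(258,163),(275,243),(133,275)]),side=((278,216),(562.85,221.3),[(152,116),(251,116),(250,262),(150,262)]))
for n,(org,c,co) in ob.items():
    d=dict(np.load('/tmp/%s.npz'%n))
    a=np.radians(107.3);B=np.array([[np.cos(a),-np.sin(a)],[np.sin(a),np.cos(a)]])
    px=lambda x,y:(org[0]+(x+.5)/5-.5,org[1]+(y+.5)/5-.5)
    W=np.array([world(d,*px(*p),45)[:2] for p in co]); print(n,W.mean(0).round(1),((W-c)@B).round(1).tolist(),((W-c)@B).mean(0).round(1))
    if n=='side':
        W=np.array([world(d,*px(*p),5)[:2] for p in[(152,296),(247,296)]]);print('near bottom',((W-c)@B).round(1).tolist())
    for q in((58,0,5),(-58,0,5),(55,0,5),(140,0,11.5),(-140,0,11.5)):
        P=np.array([[*(np.array(c)+B@np.array(q[:2])),q[2]]]); print(q,((proj(d,P)[0]-org+.5)*5-.5).round(0))
```

```text
top [562.1 226.4] [[52.5, -30.7], [-58.4, -26.8], [-55.2, 34.4], [51.7, 29.0]] [-2.4  1.5]
(58, 0, 5) [124. 245.]
(-58, 0, 5) [272. 204.]
(55, 0, 5) [128. 244.]
(140, 0, 11.5) [ 17. 274.]
(-140, 0, 11.5) [376. 174.]
side [562.2 223.5] [[-52.0, -32.4], [-53.2, 30.3], [56.6, 31.0], [57.8, -28.8]] [ 2.3 -0. ]
near bottom [[55.7, -28.8], [54.5, 29.4]]
(58, 0, 5) [199. 300.]
(-58, 0, 5) [204. 147.]
(55, 0, 5) [199. 296.]
(140, 0, 11.5) [195. 414.]
(-140, 0, 11.5) [207.  43.]
```

Request:
play_rows(increments=".7 .0076 .0396 0 .3;.7 .0076 .0396 0 0;.7 .0076 .0396 0 0;.7 .0076 .0396 0 0;.7 .0076 .0396 0 0;.7 0 0 -.04 0;.7 0 0 -.04 0;.7 0 0 -.02 0;.7 0 0 -.01 0;.7 0 0 0 0;.7 0 0 0 0")

```text
t: 35.2
ee_pos: [601.5, 109.7, 10.6]
orientation: [1.851, 2.537, 0.001]
ft_force: [-1.3, 0.0, 1.0]
width: 61.5
```

```bash
python3 -c "
from h import *
o=st()"
```

```text
t 35.2 pos [601.5 109.7  10.6] jaw 17.8 w 61.5 F [-1.3  0.   1. ] q6 -0.15
```

Request:
play_rows(increments=".7 0 -.003 0 -.4;.7 0 -.0024 -.002 0;.7 0 0 -.004 0;.7 0 0 -.0015 0;.7 0 0 0 0;.2 0 0 0 0;.2 0 0 0 0;.2 0 0 0 0;.2 0 0 0 0;.2 0 0 0 0;.2 0 0 0 0")

```text
t: 36.3
ee_pos: [601.0, 103.6, 2.2]
orientation: [1.862, 2.53, 0.0]
ft_force: [-0.5, -0.1, 0.5]
width: 29.6
```

```bash
python3 -c "
from h import *
o=st()"
```

```text
t 36.3 pos [601.  103.6   2.2] jaw 17.3 w 29.6 F [-0.5 -0.1  0.5] q6 -0.15
```

Request:
play_rows(increments=".2 -.0002 .0007 .0073 0;.2 -.0004 .0014 .0072 0;.2 -.0007 .0021 .007 0;.2 -.0009 .0028 .0067 0;.2 -.0011 .0035 .0064 0;.2 -.0013 .0041 .0059 0;.2 -.0015 .0047 .0054 0;.2 0 0 0 0")

```text
t: 37.1
ee_pos: [594.9, 123.4, 49.0]
orientation: [1.861, 2.531, 0.0]
ft_force: [1.0, 0.5, -2.1]
width: 29.5
```

```bash
python3 -c "
from h import *
o=st()"
```

```text
t 37.1 pos [594.9 123.4  49. ] jaw 17.4 w 29.5 F [ 1.   0.5 -2.1] q6 -0.12
```

Forces are low, so I continue the arc.

Request:
play_rows(increments=".2 -.0016 .0052 .0049 0;.2 -.0018 .0057 .0043 0;.2 -.0019 .0061 .0036 0;.2 -.002 .0064 .0029 0;.2 -.0021 .0067 .0022 0;.2 -.0021 .0069 .0014 0;.2 -.0022 .007 .0007 0;.2 0 0 0 0;.2 0 0 0 0")

```text
t: 38.0
ee_pos: [581.2, 167.7, 68.8]
orientation: [1.861, 2.531, 0.001]
ft_force: [0.2, -2.3, 6.9]
width: 29.2
```

```bash
python3 -c "
from h import *
o=st()"
```

```text
t 38.0 pos [581.2 167.7  68.8] jaw 17.3 w 29.2 F [ 0.2 -2.3  6.9] q6 -0.04
```

Request:
play_rows(increments=".2 -.0006 .002 0 0;.2 -.0006 .002 0 0;.2 0 0 0 0;.2 0 0 0 0")

```text
t: 38.4
ee_pos: [580.0, 171.4, 68.8]
orientation: [1.861, 2.53, 0.001]
ft_force: [-0.8, -1.9, 7.7]
width: 29.0
```

```bash
python3 -c "
from h import *
o=st()"
```

```text
t 38.4 pos [580.  171.4  68.8] jaw 17.3 w 29.0 F [-0.8 -1.9  7.7] q6 -0.03
```

Request:
play_rows(increments=".2 -.0006 .002 0 0;.2 -.0006 .002 0 0;.2 0 0 0 0;.2 0 0 0 0")

```text
t: 38.8
ee_pos: [578.7, 175.3, 68.7]
orientation: [1.861, 2.531, 0.0]
ft_force: [-0.2, -2.1, 6.9]
width: 29.7
```

```bash
python3 -c "
from h import *
o=st()"
```

```text
t 38.8 pos [578.7 175.3  68.7] jaw 17.3 w 29.7 F [-0.2 -2.1  6.9] q6 -0.03
```

```bash
python3 both.py 45 b2
```

```text
t 38.8 pos [578.7 175.3  68.7] jaw 17.3 w 29.7 F [-0.2 -2.1  6.9] q6 -0.03
top crop origin [219 164]
side crop origin [278 216]
```

View pics/b2.png

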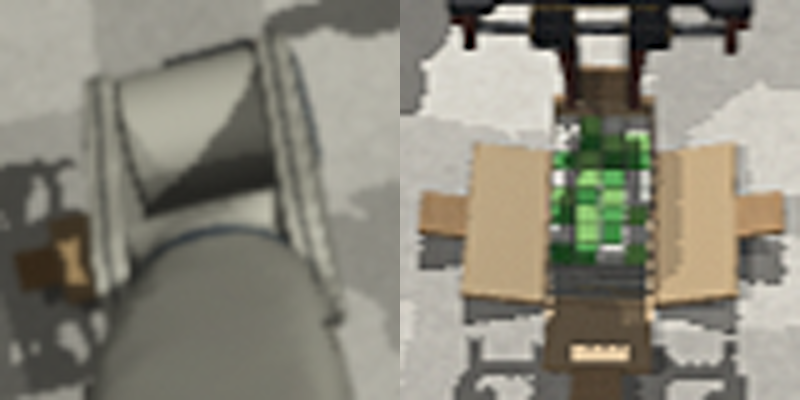

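Run:
```python
from h import *
d=dict(np.load('/tmp/side.npz'));C=cloud(d);a=np.radians(107.3);B=np.array([[np.cos(a),-np.sin(a)],[np.sin(a),np.cos(a)]])
for nm,(x0,x1,y0,y1) in dict(tab=(586,620,72,94),wall=(565,635,98,108),pile=(560,640,125,255),gtop=(0,0,0,0)).items():
    if x1==0: continue
    P=C[216+y0//5:216+y1//5+1,278+(x0-400)//5:278+(x1-400)//5+1].reshape(-1,3)
    L=(P[:,:2]-[563.6,225.5])@B; print(nm,len(P),np.median(L,0).round(1),np.median(P[:,2]).round(1), L[:,0].std().round(1))
    for v in range(y0//5,y1//5+1):
        P=C[216+v,278+(x0-400)//5:278+(x1-400)//5+1]; print(v,np.median((P[:,:2]-[563.6,225.5])@B,0).round(1),np.median(P[:,2]).round(1)) if nm!='pile' else None
```

```text
tab 40 [-58.9   3. ] 76.8 1.5
14 [-59.   3.] 86.3
15 [-58.5   3.1] 81.8
16 [-58.7   3. ] 76.8
17 [-58.5   3. ] 71.9
18 [-59.8   2.9] 65.2
wall 45 [-58.3   1.2] 58.7 124.9
19 [-59.2   1.3] 60.8
20 [-58.3   1.2] 57.2
21 [-57.    1.2] 53.7
pile 459 [2.5 3.1] 45.5 70.0
```

Depth shows end_b vertical: the inner face is about 58.9 mm from centre over the full height, with its top at z 86. Release it and go to end_a.

Request:
play_rows(increments=".7 0 0 0 0;.7 0 0 0 0;.7 0 0 0 0;.7 0 0 .03 0;.7 0 0 .04 0;.7 -.0106 .0343 0 0;.7 -.0106 .0343 0 0;.7 -.0106 .0343 0 0;.7 -.0106 .0343 0 0;.7 -.0106 .0343 0 0;.7 0 0 -.04 0;.7 0 0 -.04 0;.7 0 0 -.03 0;.7 0 0 -.01 0;.7 0 0 0 0;.7 0 0 0 0")

```text
t: 40.5
ee_pos: [526.5, 346.8, 19.1]
orientation: [1.862, 2.53, 0.002]
ft_force: [0.1, -0.4, 0.4]
width: 61.9
```

```bash
python3 -c "
from h import *
o=st()"
```

```text
t 40.5 pos [526.5 346.8  19.1] jaw 17.3 w 61.9 F [ 0.1 -0.4  0.4] q6 0.26
```

Request:
play_rows(increments=".7 0 0 -.01 0;.7 0 0 -.004 0;.7 0 0 -.0025 0;.7 0 0 0 0;.2 0 0 0 0;.2 0 0 0 0;.2 0 0 0 0;.2 0 0 0 0;.2 0 0 0 0;.2 0 0 0 0")

```text
t: 41.5
ee_pos: [525.5, 346.3, 1.6]
orientation: [-1.862, -2.53, 0.001]
ft_force: [-2.1, 1.3, 0.9]
width: 29.7
```

```bash
python3 -c "
from h import *
o=st()"
```

```text
t 41.5 pos [525.5 346.3   1.6] jaw 17.3 w 29.7 F [-2.1  1.3  0.9] q6 0.26
```

Request:
play_rows(increments=".2 .0002 -.0007 .0073 0;.2 .0004 -.0014 .0072 0;.2 .0007 -.0021 .007 0;.2 .0009 -.0028 .0067 0;.2 .0011 -.0035 .0064 0;.2 .0013 -.0041 .0059 0;.2 .0015 -.0047 .0054 0;.2 .0016 -.0052 .0049 0;.2 .0018 -.0057 .0043 0;.2 .0019 -.0061 .0036 0;.2 .002 -.0064 .0029 0;.2 .0021 -.0067 .0022 0;.2 .0021 -.0069 .0014 0;.2 .0022 -.007 .0007 0;.2 .0006 -.002 0 0;.2 .0006 -.002 0 0;.2 0 0 0 0")

```text
t: 43.2
ee_pos: [545.7, 282.1, 67.9]
orientation: [-1.862, -2.525, -0.005]
ft_force: [-10.5, 18.0, -4.8]
width: 29.0
```

```bash
python3 -c "
from h import *
o=st()"
```

```text
t 43.2 pos [545.7 282.1  67.9] jaw 17.2 w 29.0 F [-10.5  18.   -4.8] q6 0.15
```

Request:
play_rows(increments=".7 -.0003 .001 0 0;.7 0 0 0 0;.7 0 0 0 0;.7 0 0 .04 0;.7 0 0 .04 0;.7 -.0072 -.0079 0 8.2;.7 -.0072 -.0079 0 8.2;.7 -.0072 -.0079 0 8.2;.7 -.0072 -.0079 0 8.2;.7 -.0072 -.0079 0 8.2;.7 -.0072 -.0079 0 8.2;.7 -.0072 -.0079 0 8.2;.7 -.0072 -.0079 0 8.2;.7 -.0072 -.0079 0 8.2;.7 -.0072 -.0079 0 8.2;.7 -.0072 -.0079 0 8.1;.7 0 0 -.04 0;.7 0 0 -.04 0;.7 0 0 0 0;.7 0 0 0 0")

```text
t: 45.2
ee_pos: [467.5, 192.8, 67.8]
orientation: [0.475, -3.105, 0.001]
ft_force: [1.3, 0.7, 0.7]
width: 61.6
```

```bash
python3 -c "
from h import *
o=st()"
```

```text
t 45.2 pos [467.5 192.8  67.8] jaw 107.4 w 61.6 F [1.3 0.7 0.7] q6 -1.51
```

Request:
play_rows(increments=".7 -.0012 .0023 -.03 0;.7 0 0 -.02 0;.7 0 0 -.01 0;.7 0 0 -.004 0;.7 0 0 -.001 0;.7 0 0 0 0;.7 0 0 0 0")

```text
t: 45.9
ee_pos: [466.7, 195.7, 3.4]
orientation: [-0.475, 3.104, 0.001]
ft_force: [-0.1, 0.6, 0.1]
width: 61.8
```

```bash
python3 -c "
from h import *
o=st()"
```

```text
t 45.9 pos [466.7 195.7   3.4] jaw 107.4 w 61.8 F [-0.1  0.6  0.1] q6 -1.50
```

Request:
play_rows(increments=".2 0 0 -.001 0;.2 0 0 0 0;.2 0 0 0 0;.2 0 0 0 0;.2 0 0 0 0;.2 0 0 0 0;.2 0 0 0 0")

```text
t: 46.6
ee_pos: [465.7, 196.0, 1.4]
orientation: [0.475, -3.105, -0.001]
ft_force: [-2.2, 5.6, 0.5]
width: 29.7
```

```bash
python3 -c "
from h import *
o=st()"
```

```text
t 46.6 pos [465.7 196.    1.4] jaw 107.4 w 29.7 F [-2.2  5.6  0.5] q6 -1.50
```

Request:
play_rows(increments=".2 .0005 .0009 .0073 0;.2 .0014 .0004 .0072 0;.2 .0021 .0007 .007 0;.2 .0028 .0009 .0067 0;.2 .0035 .0011 .0064 0;.2 .0041 .0013 .0059 0;.2 .0047 .0015 .0054 0;.2 .0052 .0016 .0049 0;.2 .0057 .0018 .0043 0;.2 .0061 .0019 .0036 0;.2 .0064 .002 .0029 0;.2 .0067 .0021 .0022 0;.2 .0069 .0021 .0014 0;.2 .007 .0022 .0007 0;.2 .001 .0003 0 0;.2 0 0 0 0;.2 0 0 0 0")

```text
t: 48.3
ee_pos: [526.8, 215.3, 67.0]
orientation: [0.475, -3.098, 0.002]
ft_force: [-13.5, 1.2, 0.3]
width: 29.5
```

```bash
python3 -c "
from h import *
o=st()"
```

```text
t 48.3 pos [526.8 215.3  67. ] jaw 107.4 w 29.5 F [-13.5   1.2   0.3] q6 -1.51
```

Request:
play_rows(increments=".7 -.001 0 0 0;.7 0 0 0 0;.7 0 0 0 0;.7 0 0 .04 0;.7 0 0 .04 0;.7 .0267 .0083 0 0;.7 .0267 .0083 0 0;.7 .0267 .0083 0 0;.7 .0267 .0083 0 0;.7 .0267 .0083 0 0;.7 0 0 -.04 0;.7 0 0 -.04 0;.7 0 0 -.03 0;.7 0 0 0 0;.7 0 0 0 0")

```text
t: 49.8
ee_pos: [663.4, 257.7, 37.9]
orientation: [-0.475, 3.105, -0.0]
ft_force: [0.2, 0.7, 0.5]
width: 61.3
```

```bash
python3 -c "
from h import *
o=st()"
```

```text
t 49.8 pos [663.4 257.7  37.9] jaw 107.4 w 61.3 F [0.2 0.7 0.5] q6 -1.52
```

Request:
play_rows(increments=".7 -.0025 -.0008 -.02 0;.7 0 0 -.01 0;.7 0 0 -.003 0;.7 0 0 -.0015 0;.7 0 0 0 0;.7 0 0 0 0;.7 0 0 0 0")

```text
t: 50.5
ee_pos: [660.5, 257.1, 3.5]
orientation: [-0.475, 3.105, 0.0]
ft_force: [-0.1, -0.4, -0.7]
width: 61.6
```

```bash
python3 -c "
from h import *
o=st()"
```

```text
t 50.5 pos [660.5 257.1   3.5] jaw 107.4 w 61.6 F [-0.1 -0.4 -0.7] q6 -1.52
```

Request:
play_rows(increments=".2 0 0 -.001 0;.2 0 0 0 0;.2 0 0 0 0;.2 0 0 0 0;.2 0 0 0 0;.2 0 0 0 0;.2 0 0 0 0")

```text
t: 51.2
ee_pos: [660.1, 257.0, 1.8]
orientation: [0.476, -3.105, -0.0]
ft_force: [-0.4, 0.8, 0.7]
width: 29.3
```

```bash
python3 -c "
from h import *
o=st()"
```

```text
t 51.2 pos [660.1 257.    1.8] jaw 107.4 w 29.3 F [-0.4  0.8  0.7] q6 -1.52
```

Request:
play_rows(increments=".2 -.0007 -.0002 .0073 0;.2 -.0014 -.0004 .0072 0;.2 -.0021 -.0007 .007 0;.2 -.0028 -.0009 .0067 0;.2 -.0035 -.0011 .0064 0;.2 -.0041 -.0013 .0059 0;.2 -.0047 -.0015 .0054 0;.2 -.0052 -.0016 .0049 0;.2 -.0057 -.0018 .0043 0;.2 -.0061 -.0019 .0036 0;.2 -.0064 -.002 .0029 0;.2 -.0067 -.0021 .0022 0;.2 -.0069 -.0021 .0014 0;.2 -.007 -.0022 .0007 0;.2 -.001 -.0003 0 0;.2 0 0 0 0;.2 0 0 0 0")

```text
t: 52.9
ee_pos: [597.1, 237.2, 69.0]
orientation: [-0.475, 3.103, 0.001]
ft_force: [1.1, 1.6, 7.3]
width: 29.6
```

```bash
python3 -c "
from h import *
o=st()"
```

```text
t 52.9 pos [597.1 237.2  69. ] jaw 107.4 w 29.6 F [1.1 1.6 7.3] q6 -1.51
```

Request:
play_rows(increments=".2 -.002 -.0006 0 0;.2 -.002 -.0006 0 0;.2 0 0 0 0;.2 0 0 0 0")

```text
t: 53.3
ee_pos: [595.7, 236.8, 69.1]
orientation: [-0.474, 3.098, 0.002]
ft_force: [8.8, 4.9, -0.6]
width: 29.4
```

```bash
python3 -c "
from h import *
o=st()"
```

```text
t 53.3 pos [595.7 236.8  69.1] jaw 107.4 w 29.4 F [ 8.8  4.9 -0.6] q6 -1.51
```

Request:
play_rows(increments=".7 .002 .0006 0 0;.7 0 0 0 0;.7 0 0 0 0;.7 0 0 .04 0;.7 0 0 .05 0;.7 0 0 .03 0;.7 0 -.045 0 0;.7 0 -.045 0 0;.7 0 -.045 0 0;.7 0 -.045 0 0;.7 0 -.045 0 0;.7 0 -.045 0 0;.7 0 -.045 0 0;.7 0 -.045 0 0;.7 0 0 0 0;.7 0 0 0 0")

```text
t: 54.9
ee_pos: [593.0, -124.5, 187.3]
orientation: [0.471, -3.105, -0.001]
ft_force: [-0.5, 0.3, 0.1]
width: 61.4
```

```bash
python3 both.py 45 b3
python3 - <<'E'
from h import *
a=np.radians(107.3);B=np.array([[np.cos(a),-np.sin(a)],[np.sin(a),np.cos(a)]])
for n in('top','side'):
    d=dict(np.load('/tmp/%s.npz'%n));C=cloud(d)
    L=(C[...,:2]-[563.2,225.5])@B; z=C[...,2]
    for nm,m in dict(tabs_xp=(L[...,0]>50)&(abs(L[...,1])<14),tabs_xm=(L[...,0]<-50)&(abs(L[...,1])<14),tabs_yp=(L[...,1]>27)&(abs(L[...,0])<14),tabs_ym=(L[...,1]<-27)&(abs(L[...,0])<14)).items():
        for lo,hi in((62,74),(74,95)):
            k=m&(z>lo)&(z<hi)&(abs(L).max(-1)<90); print(n,nm,lo,k.sum(),np.median(L[k],0).round(1) if k.sum() else '')
    k=(abs(L[...,0])<50)&(abs(L[...,1])<25)&(z>30)&(z<60);print(n,'pile z',np.median(z[k]).round(1),k.sum())
E
```

```text
t 54.9 pos [ 593.  -124.5  187.3] jaw 107.3 w 61.4 F [-0.5  0.3  0.1] q6 -2.10
top crop origin [219 164]
side crop origin [278 216]
top tabs_xp 62 3 [59.9  0.8]
top tabs_xp 74 14 [61.1  2.1]
top tabs_xm 62 2 [-61.1   5.6]
top tabs_xm 74 10 [-59.4   0.2]
top tabs_yp 62 2 [-12.8  37.6]
top tabs_yp 74 14 [ 0.5 38.5]
top tabs_ym 62 5 [ -1.6 -31.2]
top tabs_ym 74 13 [  0.9 -32.6]
top pile z 44.8 363
side tabs_xp 62 25 [61.9  1.4]
side tabs_xp 74 38 [61.6  1.6]
side tabs_xm 62 21 [-59.7   0.9]
side tabs_xm 74 35 [-59.6   1.1]
side tabs_yp 62 0 
side tabs_yp 74 8 [ 1.9 38.9]
side tabs_ym 62 1 [ 12.5 -33.4]
side tabs_ym 74 19 [  3.  -32.7]
side pile z 45.6 368
```

View pics/b3.png

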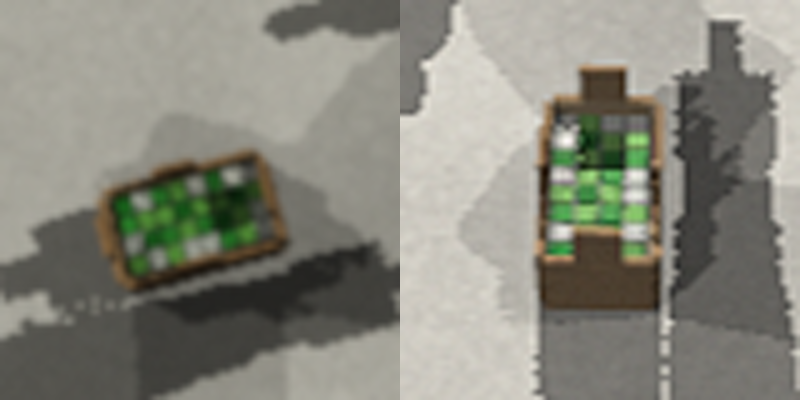

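```bash
python3 -c "
from h import *
d=dict(np.load('/tmp/top.npz')); im=d['img'];hsv=cv2.cvtColor(im,cv2.COLOR_RGB2HSV)
print('bright px on grid',(im[180:262,332:372].max(2)>90).sum())
print(ctrl.close_job()); st()"
```

```text
bright px on grid 2280
the job is handed in; nothing more can be done
None
the job is handed in; nothing more can be done
```

I moved the four panels on the black grid (yellow, purple, orange, green) into one pile on the tray base. I then raised all four walls and handed the job in at about 55 s. No blue panel was on that grid. I left alone the bluish board lying on a separate, larger grid at the far left, because it did not match the panels described.

**Correction on the way:** an image-processing error shifted my tray position by one pixel, so the pile first sat about 5 mm off centre. Gripping the first tab showed this. I gripped the whole pile, slid it to the middle, then raised the walls.

**Last checks:**
- **Pile:** its top is at z ≈ 45 mm, right for four panels, and it looks square and inside the walls in both views.
- **Centring along the tray's length:** the two cameras disagreed, −2.4 mm against +2.3 mm. I took it as centred.
- **Walls:** opposite tabs measured about 120.5 mm and 71.2 mm apart; upright should be 121 and 71. The two end walls showed no lean over their tab height.
- **Wall stops:** end_a, side_a and side_b each pushed back firmly when I pressed them upright. For end_b I felt no clear stop, so I relied on the depth reading.
- **Grid:** my final check that it was empty told me nothing. It counted 2280 bright pixels, which I think are the arm parked over it. I did not look at it again, though all four panels from it had already been moved.

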